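Nudge a phone-stand foot plate onto its locating pins

TASK

The phone stand's aluminium foot plate is lying crooked and off to one side on its black dock, propped on the dock's two locating pins. Without pinching or lifting it, gently push the plate with the fingertips or the outside of the fingers until both holes drop over the two pins and it lies flat on the dock; the dock's fence can serve as a guide. Leave the mug, bottle, tissue box and phone where they are.

Things in the scene. Friction and masses are not known exactly. Their poses are not given: they have to be found in the camera images.
- dock: Black plastic dock fixed to the desk, turned up to 17 degrees. Origin at desk height, under the centre of the seated plate's place; x towards its fence (away from the robot), y left along the fence, z up. Flat deck 12 mm high, from x = -84 mm to the fence, y = -160 to 160 mm. Nothing stops the plate in y but the pins. Seated, the plate's axes agree with the dock's and its origin is at (0, 0, 12 mm).
- fence_face (a point): Middle of the top edge of the fence's inner face (dock x = 46, y = 0, z = 30 mm). The fence is straight, 12 mm thick, 320 mm long, along the dock's far side. With the plate's far edge against it the holes are 1 mm beyond the pins in x, within their play: the plate then only has to slide along it.
- pin_left (a point): Foot of the left steel pin, on the deck (dock x = 12, y = +40, z = 12 mm). Each pin rises 9 mm above the deck: 10 mm diameter for the lower 4 mm, then tapering to a 4 mm tip.
- pin_right (a point): Foot of the right steel pin, on the deck (dock x = 12, y = -40, z = 12 mm); same size.
- plate: Loose aluminium plate, 90 (x) by 160 (y) by 10 mm thick, 0.3 to 0.5 kg, with a black collar (32 mm diameter, top 36 mm above the underside, centre at x = -8 mm). Origin at the centre of the underside. At the start the near edge is on the deck, the far part on the pin tips (tilt 7 degrees), 10 to 18 mm short in dock x, 20 to 36 mm off left or right, turned up to 9 degrees.
- hole_left (a point): Centre of the plate's left hole at the underside (plate x = 12, y = +40, z = 0 mm); 15 mm diameter, right through. It sinks about 9 mm when the plate seats.
- hole_right (a point): Centre of the plate's right hole at the underside (plate x = 12, y = -40, z = 0 mm); same size.
- mug: White mug, 76 mm diameter, 85 mm high, loose bystander to the left of the dock. Origin at the centre of its underside.
- bottle: Clear water bottle with red cap, 64 mm diameter, 190 mm high, loose bystander to the left of the dock, beyond the mug. Origin at the centre of its underside.
- tissue_box: Cardboard tissue box 100 x 170 x 70 mm, loose bystander to the right of the dock. Origin at the centre of its underside.
- phone: Phone lying flat beyond the fence, 75 x 155 x 9 mm, loose bystander. Origin at the centre of its underside.
Not all that is in view belongs to the job. Several things have the shape of the plate; the one meant has the colours described above.

How it is judged:
At the end, for the whole second after the job is handed in: Both holes sit over their own pins (centres within 4.5 mm, underside at each hole within 2.5 mm of the deck), the plate lies flat on the dock (within 2 degrees) and is at rest (horizontal distance between hole_left and pin_left below 0.0045 m and horizontal distance between hole_right and pin_right below 0.0045 m and z of each of hole_left, hole_right in the frame of dock below 0.0145 m and angle between plate's own z axis and vertical below 0.035 rad and linear speed of plate below 0.01 m/s); the robot touches nothing.
It fails at once if the plate is lifted: its centre rises more than 15 mm above its seated height (z of plate in the frame of dock above 0.027 m).
It fails at once if the plate is tipped by more than 15 degrees (angle between plate's own z axis and vertical above 0.262 rad).
It fails at once if a bystander (mug, bottle, tissue box or phone) is moved by more than 20 mm (distance of any of mug, bottle, tissue_box, phone from where it was at the start of the episode above 0.02 m).
It fails at once if the plate is pinched or pushed hard: the fingers bear on it with more than 35 N in all (contact force between the fingers and plate above 35 N).
It also fails if it takes over 51 s, if anything falls off the work surface, if the arm or the gripper's body presses on something with over 40 N, if the wrist force passes 120 N, or if a joint passes its speed limit or range.

ROBOT

A 6-joint arm with a two-finger parallel gripper is mounted at the origin on the work surface. World frame = base frame: x ahead of the robot, y to its left, z up, the work surface at z = 0. Lengths are in m, angles in rad, forces in N, time in s.
With the tool pointing down it reaches from about 0.35 to 0.975 m from the base axis. Payload 4.9 kg.
Tool frame: the origin (TCP) lies midway between the tips of the shut fingers; the grasp point (between the pads) lies 19 mm behind it; z points along the fingers, y is the line along which they close (so a half turn about z gives the same grasp; the last joint's range is limited). The gripper opens to 85 mm and grips with 20 to 120 N. Pads are 22 mm wide; open, the fingers measure 114 mm over their backs; the gripper's body (76 mm by 85 mm) begins 54 mm behind the grasp point. The pads swing forward as they close: fully open they stand 13 mm farther back than shut.
Start: joints at [1.057, 0.053, 1.613, -0, 1.476, -0.119], TCP at [0.24, 0.577, 0.231] pointing down, gripper open.
Joint ranges: [-3.01, 3.01], [-1.01, 2.22], [0.06, 2.58], [-1.02, 4.17], [0.09, 2.62], [-3.14, 3.14]. Speed limits (rad/s): [2.57, 2.57, 3.14, 3.14, 3.14, 3.14].

INTERFACE

Orientations are given as a unit quaternion [w, x, y, z].
In Python, from plant import state, grab_frame, job_done, cut_out, place_of gives the robot as it stands.
- The arm moves only by the tool jog_arm, never from a script. Its argument "motion" is text: rows parted by semicolons, each of 7 numbers parted by spaces: the opening in per cent of the stroke, from 0 (shut) to 100 (fully open), then the shift along the tool's x, y, z as a fraction of full scale, then the turn, a rotation vector about the tool's x, y, z as a fraction of full scale. A call has exactly 5 rows; each row is the pose to reach, as a shift and turn from the pose commanded when the call began, along the tool's axes at that moment; what a row does not reach only later rows make up. Full scale, the value 1, is 50 cm for a shift and 1.5 rad for a turn. A row lasts 1/8 s, in which the tool goes at most 62.5 mm and 10.7 degrees, less where a joint would pass 70% of its speed; a pose out of reach is approached as far as the arm can. A call with a number of a shift or a turn outside -1 to 1 is refused whole. A call with a gripper value outside its range is refused whole. The fingers move at their own pace and stop on an object; the grip force is fixed at half the most. Time passes only in rows, so rows that repeat a pose let the fingers close, or fill a call up. It gives the time, the measured TCP pose, the force, the opening and the grip force at its end, in the units of the state.
- state(): the state, without advancing time (a new reading comes with each control period).
- grab_frame(name): name is "scene" or "top"; returns a dict with "color" (400x640x3 uint8, red, green, blue), "range_z" (400x640 float32, m along the optical axis (not along the pixel's ray), 0 where there is no reading), "intrinsics" (3x3 intrinsics, pixels), "world_from_camera" (4x4, takes a point from camera to world coordinates). Camera axes: x right, y up, looking along -z (the intrinsics and any distortion apply to the point x, -y, -z); pixel columns grow to the right and rows downward; lengths in m; the calibration is good to about 2 mm. A picture is of the moment at which its call begins.
- job_done(): hands the job in; it is judged then, once.
Trained networks look in the newest picture that a camera, given by its name, has taken for a name from the list of things; names that differ only in an ending like _2 or _b are one class to them, and where a whole thing is asked for, a point or a joint stands for the part that bears it (a point fixed in the world has none). Each returns a list of dicts, best first, with "p" (0 to 1); they miss things now and then, are a little off and sometimes report something else, mostly with a low value. They report only what shows in the picture. A call takes as long as a camera call. They do not tell look-alikes from the thing itself.
- cut_out(camera, thing): "pixels" (400x640 bool, what is visible of it).
- place_of(camera, thing): "at" ([x, y, z] in m, in world coordinates, good to about 4 mm: a listed point, or the origin of a listed thing).
The state is a dict: "time": time; "joint_pos": joint angles; "joint_vel": joint speeds; "joint_efforts": joint torques, N m; "tool_pos": TCP position; "tool_rot": TCP orientation; "contact_force": force on the tool from outside, world axes, zero at the start; "ft_torque": the same for the moment, N m; "gripper_width": opening from 0.0 (shut) to 1.0 (fully open); "grasp_force": force on a finger pad.
Only numpy, scipy, OpenCV 4.12 (cv2) and the standard library are available. Lean on these libraries where they do the work, as an engineer would, in place of code of your own. Each camera call takes 0.05 s, during which the arm holds its last target. There are 200 camera calls.

## Working session

There is one attempt and no reset: what is moved stays moved. The work goes in short steps, Python scripts to look and compute and a tool call to move; the robot and the scene stay as the last step left them, time stands still between calls to the robot, and variables do not carry over. Pictures are saved under pics/ and viewed, at most 10 in all, crops included, and the job is handed in when it is done.

Besides the shell and the picture viewer there is one more tool, called after "Call:" as name(argument=value, ...) on one line, values as JSON. jog_arm: Moves the arm, as the interface text tells. Shift numbers are shares of 50 cm and turn numbers shares of 1.5 rad, none past 1 either way. Its arguments: {"type":"object","properties":{"motion":{"type":"string"}},"required":["motion"]}

```bash
mkdir -p pics
python3 - <<'E'
from plant import *
import cv2,numpy as np
s=state();print(s['time'],s['tool_pos'],s['tool_rot'])
for c in('top','scene'):
    f=grab_frame(c);cv2.imwrite(f'pics/{c}0.png',f['color'][:,:,::-1]);np.savez(f'{c}0.npz',**f)
    print(c,f['world_from_camera'].round(3).tolist(),f['intrinsics'].round(1).tolist())
    for t in('dock','fence_face','pin_left','pin_right','plate','hole_left','hole_right','mug','bottle','tissue_box','phone'):
        print(t,[(np.round(d['at'],3).tolist(),round(d['p'],2)) for d in place_of(c,t)])
E
```

```text
0.0 [0.24007818 0.57637335 0.23003688] [-3.20993267e-04  1.96108016e-01  9.80581750e-01 -9.86958713e-04]
top [[-0.028, 0.982, -0.184, 0.372], [-1.0, -0.03, -0.005, 0.039], [-0.01, 0.184, 0.983, 1.049], [0.0, 0.0, 0.0, 1.0]] [[379.4, 0.0, 316.5], [0.0, 379.4, 201.3], [0.0, 0.0, 1.0]]
dock [([0.579, 0.004, -0.0], 0.59)]
fence_face [([0.623, -0.012, 0.03], 0.85)]
pin_left [([0.575, -0.038, 0.013], 0.66), ([0.679, 0.274, -0.0], 0.66), ([0.601, 0.035, 0.01], 0.6)]
pin_right [([0.576, -0.039, 0.012], 0.7)]
plate [([0.722, -0.309, 0.034], 0.88), ([0.321, -0.147, 0.038], 0.8), ([0.557, -0.021, 0.014], 0.57)]
hole_left [([0.578, 0.01, 0.02], 0.86), ([0.338, -0.109, 0.031], 0.68), ([0.763, -0.298, 0.035], 0.63)]
hole_right [([0.682, -0.295, 0.036], 0.93), ([0.292, -0.178, 0.035], 0.79), ([0.557, -0.064, 0.024], 0.69)]
mug [([0.68, 0.278, 0.002], 0.96)]
bottle [([0.804, 0.239, -0.001], 0.94)]
tissue_box [([0.529, -0.328, 0.0], 0.88)]
phone [([0.722, -0.01, 0.004], 0.64)]
scene [[-0.644, -0.643, 0.415, 1.021], [0.765, -0.538, 0.354, 0.449], [-0.004, 0.545, 0.838, 1.061], [0.0, 0.0, 0.0, 1.0]] [[388.4, 0.0, 315.7], [0.0, 388.4, 201.2], [0.0, 0.0, 1.0]]
dock [([0.575, 0.001, -0.002], 0.92)]
fence_face [([0.62, -0.013, 0.033], 0.82)]
pin_left [([0.602, 0.038, 0.011], 0.75)]
pin_right [([0.578, -0.044, 0.013], 0.69)]
plate [([0.718, -0.31, 0.038], 0.95), ([0.32, -0.147, 0.037], 0.74), ([0.558, -0.025, 0.02], 0.68)]
hole_left [([0.586, 0.01, 0.021], 0.94), ([0.757, -0.301, 0.038], 0.76), ([0.334, -0.107, 0.035], 0.63), ([0.526, -0.327, 0.002], 0.53)]
hole_right [([0.675, -0.3, 0.04], 0.91), ([0.552, -0.067, 0.019], 0.67), ([0.288, -0.178, 0.036], 0.59)]
mug [([0.676, 0.276, 0.0], 0.73), ([0.577, 0.004, -0.0], 0.22), ([0.805, 0.236, 0.0], 0.19)]
bottle []
tissue_box [([0.529, -0.33, 0.002], 0.6)]
phone [([0.718, -0.005, 0.002], 0.67)]
```

View pics/top0.png

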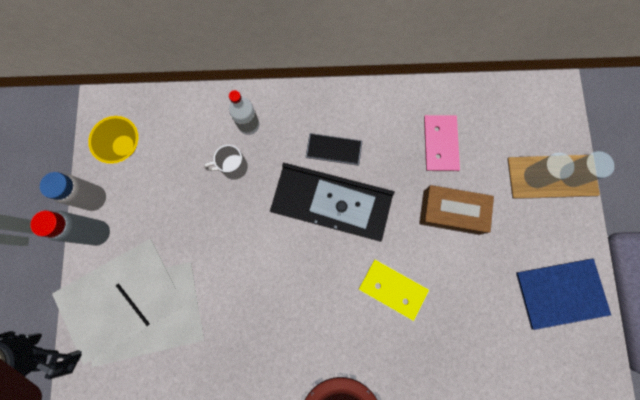

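View pics/scene0.png

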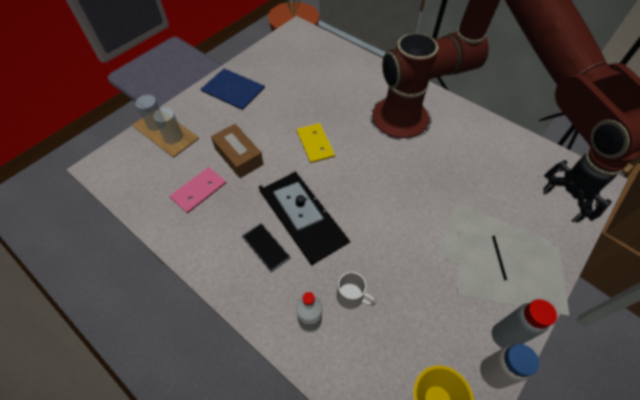

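Plate-shaped things in the top view are pink at (442,143), yellow at (394,290) and silver with a black collar at (342,204). The silver one on the black dock fits the description. I'll confirm it in an enlarged crop and measure it.

```bash
cat > h.py <<'E'
import numpy as np,cv2
from plant import *
def ray(f,u,v,z):
    "pixels -> world points on plane(s) z"
    K=f['intrinsics'];T=f['world_from_camera'];u=np.asarray(u,float);v=np.asarray(v,float)
    d=np.stack([(u-K[0,2])/K[0,0],-(v-K[1,2])/K[1,1],-np.ones_like(u)],-1)@T[:3,:3].T
    return T[:3,3]+d*((z-T[2,3])/d[...,2])[...,None]
def cloud(f):
    K=f['intrinsics'];T=f['world_from_camera'];v,u=np.mgrid[:400,:640];r=f['range_z']
    p=np.stack([(u-K[0,2])/K[0,0]*r,-(v-K[1,2])/K[1,1]*r,-r],-1)
    return p@T[:3,:3].T+T[:3,3]
def proj(f,p):
    T=f['world_from_camera'];q=(np.asarray(p)-T[:3,3])@T[:3,:3];K=f['intrinsics']
    return np.stack([K[0,2]-K[0,0]*q[...,0]/q[...,2],K[1,2]+K[1,1]*q[...,1]/q[...,2]],-1)
E
python3 - <<'E'
from h import *
for c in('top','scene'):
    f=dict(np.load(f'{c}0.npz'));P=cloud(f);C=f['color'].astype(int)
    roi=(P[...,0]>.44)&(P[...,0]<.7)&(abs(P[...,1])<.2)&(P[...,2]>-.02)
    # fence/dock dark
    dark=(C.max(2)<70)&roi
    fen=dark&(P[...,2]>.022)&(P[...,2]<.04)
    print(c,'fence px',fen.sum(),'deck z',np.median(P[dark&~fen][:,2]))
    l=cv2.fitLine(P[fen][:,:2].astype(np.float32),cv2.DIST_HUBER,0,.01,.01).ravel();print('fence line',l)
    pl=(C.min(2)>95)&roi&(P[...,2]>.012)
    n,lab,st,_=cv2.connectedComponentsWithStats(pl.astype(np.uint8));k=1+st[1:,4].argmax();m=lab==k
    Q=P[m];A=np.c_[Q[:,:2],np.ones(len(Q))];co=np.linalg.lstsq(A,Q[:,2],rcond=None)[0]
    print('plate',m.sum(),'plane slope deg',np.degrees(np.arctan(np.hypot(*co[:2]))),'dir',np.degrees(np.arctan2(co[1],co[0])),'zmed',np.median(Q[:,2]))
    v,u=np.nonzero(m);W=P[m]
    r=cv2.minAreaRect(W[:,:2].astype(np.float32));print(r)
    dk=(C.max(2)<70)&roi&(P[...,2]>.006)|m
    r=cv2.minAreaRect(P[dk][:,:2].astype(np.float32));print('dock rect',r)
f=dict(np.load('top0.npz'))
a=cv2.resize(f['color'][150:250,262:402],None,fx=5.7,fy=5.7,interpolation=2)[:,:,::-1];cv2.imwrite('pics/crop.png',a)
E
```

```text
top fence px 484 deck z 0.012535557619382298
fence line [ 0.28789395  0.9576623   0.60743064 -0.07217452]
plate 1790 plane slope deg 6.507605837234154 dir -16.667740807166844 zmed 0.028392087301466362
((0.5573436617851257, -0.02598411589860916), (0.16284522414207458, 0.09539006650447845), 70.47516632080078)
dock rect ((0.6043798327445984, -0.008334264159202576), (0.31656089425086975, 0.22284956276416779), 73.07749938964844)
scene fence px 437 deck z 0.011437070963711715
fence line [0.28537968 0.95841455 0.6418469  0.03333495]
plate 943 plane slope deg 6.92891544275409 dir -16.450166231463818 zmed 0.027491911104788658
((0.5554851293563843, -0.02363375574350357), (0.16023555397987366, 0.086915023624897), 70.60612487792969)
dock rect ((0.604454755783081, -0.00613151490688324), (0.321381539106369, 0.22112803161144257), 73.29655456542969)
```

View pics/crop.png

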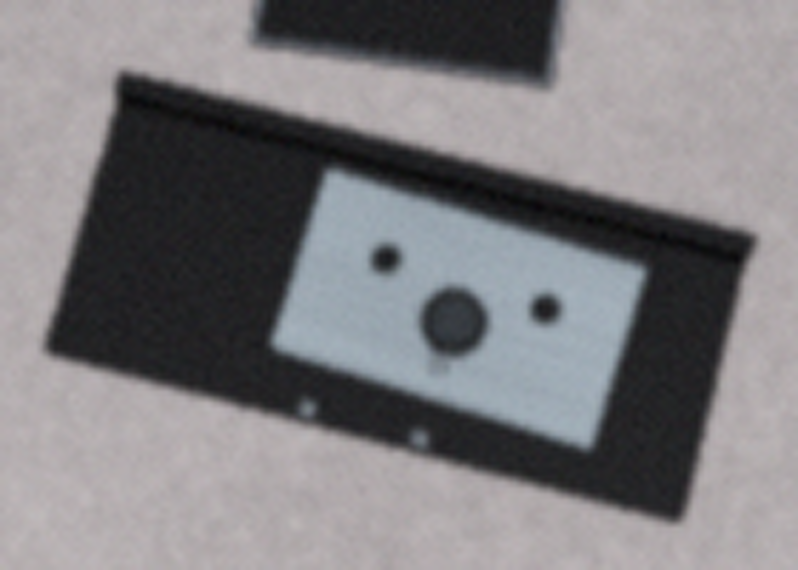

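The crop shows the silver plate with its black collar at crop (453,320). Its holes are at (386,258) and (545,309), and it lies on the black dock below the fence, so this is the plate meant. 

In dock coordinates it sits about 12 mm short, about 30 mm to the right and turned about -3°. The dock origin is about (0.577, 0.001) with a yaw of -16.7°. 

My plan is to square the plate against the fence with both open fingertips, then slide it left.

Call:
jog_arm(motion="100 -0.09 -0.088 0 0 0 -0.014; 100 -0.18 -0.176 0 0 0 -0.028; 100 -0.27 -0.264 0 0 0 -0.042; 100 -0.36 -0.352 0 0 0 -0.056; 100 -0.45 -0.44 0 0 0 -0.069")

```text
time: 1.82
tool_pos: [0.363, 0.2876, 0.2316]
tool_rot: [0.0, 0.145, 0.99, 0.0]
contact_force: [0.1, -1.0, -0.9]
gripper_width: 0.999
grasp_force: 0.0
```

Call:
jog_arm(motion="100 -0.08 -0.096 0 0 0 0; 100 -0.16 -0.192 0.02 0 0 0; 100 -0.24 -0.288 0.06 0 0 0; 100 -0.32 -0.384 0.1 0 0 0; 100 -0.4 -0.48 0.14 0 0 0")

```text
time: 2.45
tool_pos: [0.4822, 0.0088, 0.1643]
tool_rot: [0.001, 0.145, 0.989, 0.0]
contact_force: [0.7, 1.2, 0.7]
gripper_width: 1.0
grasp_force: 0.0
```

Call:
jog_arm(motion="100 -0.003 -0.003 0.07 0 0 0; 100 -0.005 -0.005 0.15 0 0 0; 100 -0.005 -0.005 0.22 0 0 0; 100 -0.005 -0.005 0.264 0 0 0; 100 -0.005 -0.005 0.264 0 0 0")

```text
time: 3.08
tool_pos: [0.4814, 0.0079, 0.0305]
tool_rot: [-0.002, 0.145, 0.989, -0.0]
contact_force: [-0.1, -0.6, -0.2]
gripper_width: 1.001
grasp_force: 0.0
```

```bash
cat > m.py <<'E'
import sys
from h import *
O=np.array([.5773,.001]);a=np.radians(-16.7);R=np.array([[np.cos(a),-np.sin(a)],[np.sin(a),np.cos(a)]])
s=state();p=s['tool_pos'];print(s['time'],'tcp dock mm',((p[:2]-O)@R*1e3).round(1),'z',round(p[2]*1e3,1),'F dock',(s['contact_force'][:2]@R).round(1),round(s['contact_force'][2],1))
for c in('top','scene'):
    f=grab_frame(c)
    if len(sys.argv)>1: cv2.imwrite(f'pics/{sys.argv[1]}_{c}.png',cv2.resize((f['color'][130:270,240:420] if c=='top' else f['color'][150:290,220:400])[:,:,::-1],None,fx=4,fy=4,interpolation=2))
    P=cloud(f);C=f['color'].astype(int);D=(P[...,:2]-O)@R
    m=(C.min(2)>95)&(abs(D[...,0]+5)<75)&(abs(D[...,1])<150)&(P[...,2]>.014)&(P[...,2]<.045)
    n,lab,st,_=cv2.connectedComponentsWithStats(m.astype(np.uint8));m=lab==1+st[1:,4].argmax()
    Q=P[m];co=np.linalg.lstsq(np.c_[Q[:,:2],np.ones(len(Q))],Q[:,2],rcond=None)[0]
    (x,y),(w,h),an=cv2.minAreaRect((D[m]*1e3).astype(np.float32))
    if w>h: an-=90
    print(c,m.sum(),'tilt',np.degrees(np.arctan(np.hypot(*co[:2]))).round(1),'zmed',(np.median(Q[:,2])*1e3).round(1),'rect dock',np.round([x,y,w,h,an],1))
    for t in('hole_left','hole_right'):
        for d in place_of(c,t):
            q=(np.array(d['at'][:2])-O)@R*1e3
            if abs(q).max()<100: print('  ',t,q.round(1),round(d['at'][2]*1e3,1),round(d['p'],2))
E
python3 m.py a
```

```text
3.075 tcp dock mm [-93.8 -20.9] z 30.5 F dock [ 0.  -0.6] -0.2
top 1823 tilt 0.7 zmed 36.9 rect dock [ 225.  -256.3  161.5   91.4  -75.9]
   hole_left [-0.5  5.9] 20.8 0.92
   hole_left [ 3.8 -0.2] -2.5 0.39
   hole_right [ -3.9 -70.5] 21.3 0.85
scene 1002 tilt 7.3 zmed 27.6 rect dock [-15.1 -33.6 170.   91.3  -3.3]
   hole_left [ 6.3 10.6] 19.6 0.96
   hole_right [ -5.6 -73.3] 18.9 0.87
```

View pics/a_scene.png

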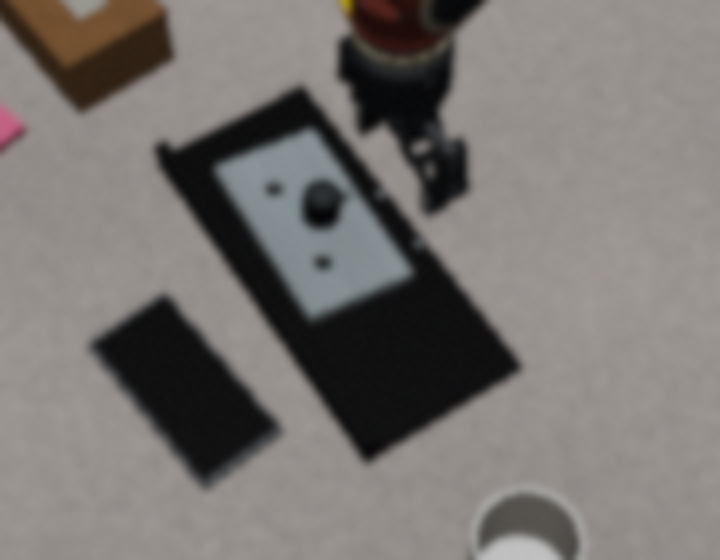

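```bash
sed -i 's/D=(P\[...,:2\]-O)@R$/D=(P[...,:2]-O)@R*1e3/; s/(D\[m\]\*1e3)/D[m]/' m.py; grep -n "D=\|D\[m" m.py
```

```text
8:    P=cloud(f);C=f['color'].astype(int);D=(P[...,:2]-O)@R*1e3
12:    (x,y),(w,h),an=cv2.minAreaRect(D[m].astype(np.float32))
```

Call:
jog_arm(motion="100 0 -0.009 0.02 0 0 0; 100 0 -0.017 0.04 0 0 0; 100 0 -0.017 0.053 0 0 0; 100 -0.01 -0.017 0.053 0 0 0; 100 -0.02 -0.017 0.053 0 0 0")

```text
time: 4.0
tool_pos: [0.4909, -0.0034, 0.006]
tool_rot: [0.0, 0.145, 0.989, -0.0]
contact_force: [-0.6, 0.1, -0.2]
gripper_width: 0.997
grasp_force: 0.0
```

Call:
jog_arm(motion="100 -0.005 0 0.002 0 0 0; 100 -0.01 0 0.003 0 0 0; 100 -0.015 0 0.003 0 0 0; 100 -0.02 0 0.003 0 0 0; 100 -0.025 0 0.003 0 0 0")

```text
time: 4.62
tool_pos: [0.5015, -0.0069, 0.0041]
tool_rot: [-0.001, 0.145, 0.989, -0.0]
contact_force: [-4.3, -1.1, 3.1]
gripper_width: 1.001
grasp_force: 1.8
```

```bash
python3 m.py b
```

```text
4.625 tcp dock mm [-70.3 -29.3] z 4.1 F dock [-3.8 -2.3] 3.1
top 86 tilt 3.7 zmed 34.0 rect dock [27.   6.2 80.  13.  -2.1]
   hole_left [0.2 9. ] 19.7 0.41
scene 995 tilt 7.3 zmed 27.8 rect dock [-13.2 -29.9 163.4  89.2  -2.2]
   hole_left [4.7 8.8] 21.4 0.74
   hole_right [ -5.  -71.1] 21.3 0.77
```

Call:
jog_arm(motion="100 -0.003 0 0 0 0 0; 100 -0.006 0 0 0 0 0; 100 -0.01 0 0 0 0 0; 100 -0.013 0 0 0 0 0; 100 -0.016 0 0 0 0 0")

```text
time: 5.55
tool_pos: [0.5097, -0.009, 0.0042]
tool_rot: [-0.0, 0.145, 0.989, 0.0]
contact_force: [-3.9, 0.7, 0.9]
gripper_width: 1.002
grasp_force: 1.8
```

```bash
python3 m.py c
```

```text
5.55 tcp dock mm [-61.8 -29. ] z 4.2 F dock [-3.9 -0.4] 0.9
top 16 tilt 63.1 zmed 35.8 rect dock [38.5 13.1  9.6 27.9  8.2]
   hole_left [ 7.9 10.5] 22.3 0.56
scene 1001 tilt 8.0 zmed 28.1 rect dock [ -6.1 -27.9  89.3 163.3   0.4]
   hole_left [10.5 11.8] 21.2 0.96
   hole_left [  6.3 -69.5] 21.6 0.74
   hole_right [  8.3 -70. ] 19.3 0.8
```

Call:
jog_arm(motion="100 -0.002 0 0 0 0 0; 100 -0.004 0 0 0 0 0; 100 -0.006 0 0 0 0 0; 100 -0.008 0 0 0 0 0; 100 -0.01 0 0 0 0 0")

```text
time: 6.48
tool_pos: [0.5147, -0.0107, 0.0043]
tool_rot: [-0.0, 0.145, 0.989, -0.0]
contact_force: [-3.4, 0.1, -0.3]
gripper_width: 0.999
grasp_force: 1.5
```

Call:
jog_arm(motion="100 -0.001 0 0 0 0 0; 100 -0.002 0 0 0 0 0; 100 -0.003 0 0 0 0 0; 100 -0.004 0 0 0 0 0; 100 -0.005 0 0 0 0 0")

```text
time: 7.1
tool_pos: [0.5165, -0.0112, 0.0042]
tool_rot: [-0.001, 0.145, 0.989, 0.0]
contact_force: [-5.8, 1.7, 0.8]
gripper_width: 1.0
grasp_force: 3.0
```

```bash
python3 m.py d
```

```text
7.1 tcp dock mm [-54.7 -29.1] z 4.2 F dock [-6.  -0.1] 0.8
top 3 tilt 38.4 zmed 34.3 rect dock [43.3 25.4  2.3  3.9 59.5]
scene 992 tilt 9.2 zmed 29.0 rect dock [  0.6 -27.7  89.  162.7   0.2]
   hole_right [ 11.3 -71.7] 21.7 0.64
   hole_right [-1.9  2.6] -3.6 0.16
```

Call:
jog_arm(motion="100 0.015 0 0 0 0 0; 100 0.04 0 0 0 0 0; 0 0.05 0 -0.1 0 0 0; 0 0.05 -0.08 -0.19 0 0 0; 0 0.02 -0.16 -0.2 0 0 0")

```text
time: 8.02
tool_pos: [0.4868, -0.0863, 0.1093]
tool_rot: [0.005, 0.144, 0.99, -0.001]
contact_force: [0.4, 0.6, 0.1]
gripper_width: 0.378
grasp_force: 0.0
```

```bash
python3 m.py e
```

```text
8.025 tcp dock mm [ -61.6 -109.6] z 109.3 F dock [0.2 0.7] 0.1
top 1129 tilt 8.4 zmed 30.0 rect dock [  1.4  -1.5 109.   92.   -0.2]
   hole_left [13.6 13.2] 21.6 0.97
   hole_right [ 13.8 -68.7] 23.7 0.62
scene 992 tilt 9.3 zmed 29.0 rect dock [-8.000e-01 -2.770e+01  1.615e+02  9.120e+01 -1.000e-01]
   hole_left [16.8 11.4] 21.5 0.8
   hole_right [ 11.6 -69.6] 17.8 0.58
```

Call:
jog_arm(motion="0 -0.03 -0.04 0 0 0 0; 0 -0.09 -0.06 0 0 0 0; 0 -0.128 -0.06 0.05 0 0 0; 0 -0.128 -0.06 0.12 0 0 0; 0 -0.128 -0.06 0.176 0 0 0")

```text
time: 8.95
tool_pos: [0.5364, -0.1306, 0.014]
tool_rot: [-0.001, 0.144, 0.99, 0.0]
contact_force: [0.2, 0.4, -0.3]
gripper_width: -0.001
grasp_force: 0.0
```

```bash
python3 m.py f
```

```text
8.95 tcp dock mm [  -1.3 -137.8] z 14.0 F dock [0.1 0.4] -0.3
top 1567 tilt 8.5 zmed 29.6 rect dock [ 1.30e+00 -2.13e+01  9.23e+01  1.48e+02  1.00e-01]
   hole_left [11.8 10.9] 21.2 0.8
   hole_right [ 14.4 -66.6] 24.0 0.58
scene 1000 tilt 9.1 zmed 29.1 rect dock [ -0.3 -27.6 160.4  91.6  -0.3]
   hole_left [15.4 12.1] 18.2 0.93
   hole_right [ 13.4 -70.4] 19.8 0.69
   hole_right [20. 12.] 17.5 0.23
```

View pics/f_scene.png

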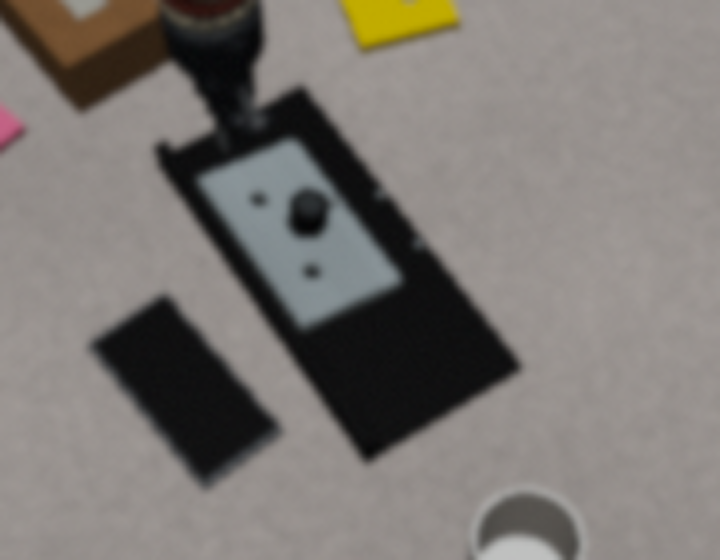

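The picture shows the shut fingers just right of the plate, at crop (235,140). The plate is parallel to the fence, so I'll slide it left now.

Call:
jog_arm(motion="0 0 0.006 -0.003 0 0 0; 0 0 0.013 -0.003 0 0 0; 0 0 0.02 -0.003 0 0 0; 0 0 0.025 -0.003 0 0 0; 0 0 0.03 -0.003 0 0 0")

```text
time: 9.88
tool_pos: [0.5416, -0.1177, 0.0179]
tool_rot: [-0.0, 0.145, 0.989, -0.0]
contact_force: [0.4, 0.2, -1.1]
gripper_width: -0.001
grasp_force: 0.0
```

Call:
jog_arm(motion="0 0 0.005 0 0 0 0; 0 0 0.01 0 0 0 0; 0 0 0.015 0 0 0 0; 0 0 0.02 0 0 0 0; 0 0 0.025 0 0 0 0")

```text
time: 10.5
tool_pos: [0.5451, -0.1058, 0.0178]
tool_rot: [-0.0, 0.145, 0.989, -0.0]
contact_force: [-0.5, -3.4, 0.4]
gripper_width: 0.001
grasp_force: 1.1
```

```bash
python3 m.py g
```

```text
10.5 tcp dock mm [-1.000e-01 -1.116e+02] z 17.8 F dock [ 0.5 -3.4] 0.4
top 1336 tilt 7.9 zmed 29.2 rect dock [ -0.5  -0.7  93.8 126.8   0.4]
   hole_left [ 7.8 16.8] 24.4 0.65
   hole_right [ 11.7 -58.4] 23.6 0.75
scene 1010 tilt 8.8 zmed 28.9 rect dock [ -1.6 -22.2  88.8 170.1   1.1]
   hole_left [11.5 23.3] 22.1 0.62
   hole_left [-2.8  0.5] -0.9 0.56
   hole_right [ 14.9 -57.6] 16.6 0.88
```

Call:
jog_arm(motion="0 0 0.004 0.002 0 0 0; 0 0 0.008 0.004 0 0 0; 0 0 0.012 0.004 0 0 0; 0 0 0.016 0.004 0 0 0; 0 0 0.02 0.004 0 0 0")

```text
time: 11.42
tool_pos: [0.5482, -0.0977, 0.0169]
tool_rot: [0.0, 0.145, 0.989, -0.001]
contact_force: [-3.8, -5.3, 5.5]
gripper_width: -0.001
grasp_force: 4.0
```

```bash
python3 m.py g2
```

```text
11.425 tcp dock mm [   0.5 -102.8] z 16.9 F dock [-2.1 -6.2] 5.5
top 1298 tilt 7.5 zmed 29.4 rect dock [ -2.2   9.7  94.9 123.9   3.1]
   hole_left [ 5.6 28.9] 22.0 0.76
   hole_left [ 12.5 -48.6] 23.3 0.58
   hole_right [ 11.  -48.9] 24.6 0.59
scene 1009 tilt 8.4 zmed 28.7 rect dock [ -4.   -8.6  88.7 160.3   3.3]
   hole_left [13.3 31.6] 19.7 0.69
   hole_right [ 13.8 -49.6] 18.1 0.69
```

View pics/g2_scene.png

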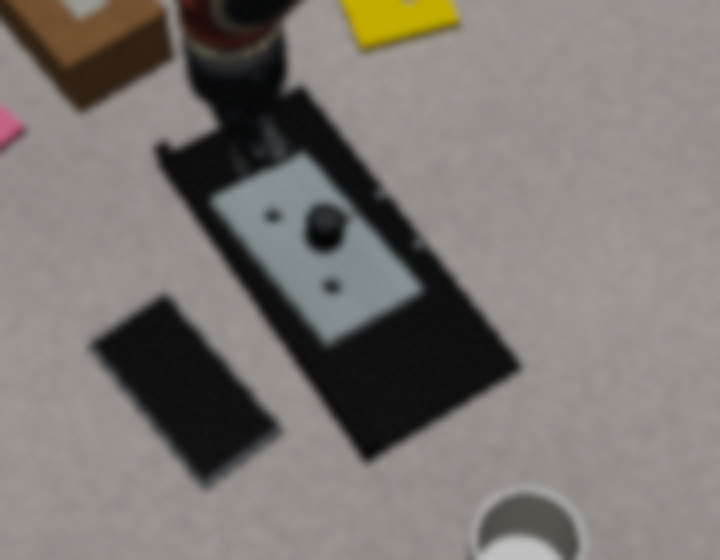

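The picture shows the plate turned about 3° anticlockwise, with its left end at crop (380,320) off the fence and about 9 mm left to slide. I'll square it against the fence again.

Call:
jog_arm(motion="0 0 -0.02 0 0 0 0; 0 0.02 -0.03 -0.06 0 0 0; 30 0.09 -0.01 -0.15 0 0 0; 100 0.16 0.07 -0.17 0 0 0; 100 0.175 0.16 -0.12 0 0 0")

```text
time: 12.35
tool_pos: [0.489, 0.0059, 0.0794]
tool_rot: [0.004, 0.146, 0.989, 0.0]
contact_force: [1.1, 0.3, 0.1]
gripper_width: 0.636
grasp_force: 0.0
```

```bash
python3 m.py h
```

```text
12.35 tcp dock mm [-86.  -20.6] z 79.4 F dock [0.9 0.6] 0.1
top 306 tilt 7.3 zmed 34.6 rect dock [ 32.6  -6.2  27.  156.3   2.9]
   hole_left [ 5.  28.8] 21.7 0.76
   hole_right [ 12.1 -48.9] 22.3 0.76
scene 1026 tilt 8.5 zmed 28.4 rect dock [ -3.7  -9.4  89.2 161.4   3.1]
   hole_left [10.1 31.8] 23.0 0.89
   hole_right [ 13.6 -49.2] 19.3 0.66
   hole_right [-1.5 -8.9] 19.9 0.36
```

Call:
jog_arm(motion="100 0 0.02 0.03 0 0 0; 100 0 0.026 0.08 0 0 0; 100 0 0.026 0.12 0 0 0; 100 -0.01 0.026 0.145 0 0 0; 100 -0.02 0.026 0.145 0 0 0")

```text
time: 13.28
tool_pos: [0.5, 0.0148, 0.0021]
tool_rot: [-0.001, 0.145, 0.989, 0.0]
contact_force: [0.7, 0.3, 0.1]
gripper_width: 1.002
grasp_force: 0.0
```

Call:
jog_arm(motion="100 -0.005 0 0.001 0 0 0; 100 -0.01 0 0.001 0 0 0; 100 -0.015 0 0.001 0 0 0; 100 -0.02 0 0.001 0 0 0; 100 -0.024 0 0.001 0 0 0")

```text
time: 13.9
tool_pos: [0.5122, 0.0115, 0.003]
tool_rot: [0.0, 0.145, 0.989, -0.0]
contact_force: [-0.0, -0.0, 0.4]
gripper_width: 0.999
grasp_force: 0.0
```

```bash
python3 m.py i
```

```text
13.9 tcp dock mm [-65.4  -8.6] z 3.0 F dock [-0. -0.] 0.4
top 123 tilt 31.8 zmed 34.9 rect dock [ 35.4  14.7  17.8 114.6   3.6]
   hole_left [ 5.  29.1] 21.2 0.71
   hole_right [ 12.7 -48.7] 22.0 0.43
scene 1016 tilt 8.5 zmed 28.5 rect dock [ -5.1  -9.2  91.7 160.5   3.2]
   hole_left [11.8 31.1] 19.5 0.67
   hole_right [ 12.3 -45.5] 16.2 0.77
```

Call:
jog_arm(motion="100 -0.004 0 0 0 0 0; 100 -0.008 0 0 0 0 0; 100 -0.011 0 0 0 0 0; 100 -0.014 0 0 0 0 0; 100 -0.017 0 0 0 0 0")

```text
time: 14.82
tool_pos: [0.5199, 0.0094, 0.0027]
tool_rot: [-0.0, 0.145, 0.989, 0.0]
contact_force: [-2.6, 1.5, 1.3]
gripper_width: 1.001
grasp_force: 1.4
```

Call:
jog_arm(motion="100 -0.001 0 0 0 0 0; 100 -0.002 0 0 0 0 0; 100 -0.003 0 0 0 0 0; 100 -0.004 0 0 0 0 0; 100 -0.005 0 0 0 0 0")

```text
time: 15.45
tool_pos: [0.5221, 0.0084, 0.0027]
tool_rot: [-0.001, 0.145, 0.989, -0.0]
contact_force: [-3.0, 1.0, 1.0]
gripper_width: 0.997
grasp_force: 2.1
```

```bash
python3 m.py j
```

```text
15.45 tcp dock mm [-55.   -8.8] z 2.7 F dock [-3.2  0.1] 1.0
top 20 tilt 31.5 zmed 35.9 rect dock [43.6 48.9 10.3 26.6 22.1]
   hole_left [10.9 26.6] 22.1 0.48
scene 1018 tilt 9.2 zmed 29.1 rect dock [ -0.6 -16.8  90.3 171.4   0.4]
   hole_left [15.2 29.2] 21.4 0.71
   hole_right [ 13.9 -55.8] 17.9 0.94
```

Call:
jog_arm(motion="100 -0.001 0 0 0 0 0; 100 0.02 0 0 0 0 0; 50 0.05 -0.04 -0.08 0 0 0; 0 0.05 -0.12 -0.19 0 0 0; 0 0.02 -0.2 -0.2 0 0 0")

```text
time: 16.38
tool_pos: [0.4868, -0.086, 0.1079]
tool_rot: [0.005, 0.144, 0.99, -0.001]
contact_force: [1.4, 0.3, -0.0]
gripper_width: 0.376
grasp_force: 0.0
```

Call:
jog_arm(motion="0 -0.03 -0.02 0 0 0 0; 0 -0.08 -0.024 0 0 0 0; 0 -0.105 -0.024 0.06 0 0 0; 0 -0.105 -0.024 0.13 0 0 0; 0 -0.105 -0.024 0.174 0 0 0")

```text
time: 17.0
tool_pos: [0.5303, -0.1102, 0.013]
tool_rot: [-0.001, 0.145, 0.989, 0.0]
contact_force: [-0.2, 0.4, 0.1]
gripper_width: -0.001
grasp_force: 0.0
```

```bash
python3 m.py k
```

```text
17.0 tcp dock mm [ -13.1 -120. ] z 13.0 F dock [-0.3  0.3] 0.1
top 1490 tilt 8.6 zmed 29.6 rect dock [  1.3  -2.5 143.4  92.1  -0.2]
   hole_left [13.  26.9] 21.5 0.81
   hole_right [ 13.7 -51.4] 23.2 0.69
scene 1015 tilt 9.1 zmed 29.2 rect dock [ -0.4 -11.6 162.5  91.2  -0.3]
   hole_left [18.1 30.9] 20.7 0.91
   hole_right [ 14.1 -52.9] 21.1 0.96
```

Call:
jog_arm(motion="0 0 0.004 -0.004 0 0 0; 0 0 0.01 -0.004 0 0 0; 0 0 0.016 -0.004 0 0 0; 0 0 0.022 -0.004 0 0 0; 0 0 0.028 -0.004 0 0 0")

```text
time: 17.92
tool_pos: [0.5351, -0.0974, 0.0179]
tool_rot: [-0.0, 0.145, 0.989, 0.0]
contact_force: [0.4, -0.2, 0.8]
gripper_width: -0.0
grasp_force: 0.0
```

Call:
jog_arm(motion="0 0 0.002 0 0 0 0; 0 0 0.004 0 0 0 0; 0 0 0.006 0 0 0 0; 0 0 0.008 0 0 0 0; 0 0 0.01 0 0 0 0")

```text
time: 18.55
tool_pos: [0.5364, -0.093, 0.0178]
tool_rot: [-0.0, 0.145, 0.989, -0.0]
contact_force: [-0.8, -2.2, 0.1]
gripper_width: 0.002
grasp_force: 1.0
```

```bash
python3 m.py l
```

```text
18.55 tcp dock mm [ -12.2 -101.8] z 17.8 F dock [-0.2 -2.3] 0.1
top 1278 tilt 8.7 zmed 29.7 rect dock [  1.5   8.8  92.7 122.4   0.3]
   hole_left [10.2 28.1] 23.5 0.6
   hole_right [ 13.4 -50.4] 24.7 0.59
scene 1020 tilt 9.1 zmed 29.1 rect dock [ -0.4  -8.3 160.8  89.8  -1. ]
   hole_left [14.9 32.7] 20.3 0.77
   hole_left [49.   2.1] 28.8 0.51
   hole_right [ 12.2 -49.2] 20.3 0.92
```

Call:
jog_arm(motion="0 0 0.002 0.002 0 0 0; 0 0 0.004 0.003 0 0 0; 0 0 0.006 0.003 0 0 0; 0 0 0.008 0.003 0 0 0; 0 0 0.01 0.003 0 0 0")

```text
time: 19.48
tool_pos: [0.5381, -0.0876, 0.0162]
tool_rot: [0.0, 0.145, 0.989, 0.0]
contact_force: [0.3, 0.2, -0.3]
gripper_width: 0.001
grasp_force: 0.0
```

```bash
python3 m.py n
```

```text
19.475 tcp dock mm [-12.1 -96.1] z 16.2 F dock [0.2 0.3] -0.3
top 1244 tilt 0.5 zmed 22.5 rect dock [  0.3  16.3  92.9 123.6   1.2]
   hole_right [ 12.1 -40.2] 15.9 0.75
scene 1087 tilt 0.1 zmed 21.4 rect dock [ -0.7  -2.6  89.8 164.6   1.3]
   hole_left [16.9 41.3] 12.9 0.97
   hole_right [ 12.2 -42.3] 12.8 0.82
```

The plate has dropped flat. I'll back off and verify.

Call:
jog_arm(motion="0 0 -0.015 0 0 0 0; 0 0 -0.04 0 0 0 0; 0 0 -0.06 -0.06 0 0 0; 0 0.06 -0.06 -0.18 0 0 0; 0 0.18 -0.06 -0.28 0 0 0")

```text
time: 20.4
tool_pos: [0.4578, -0.0966, 0.1462]
tool_rot: [0.001, 0.146, 0.989, -0.0]
contact_force: [-0.2, -0.0, 1.9]
gripper_width: -0.004
grasp_force: 0.0
```

```bash
python3 m.py o; python3 -c "
import cv2,numpy as np
a=cv2.imread('pics/o_top.png');b=cv2.imread('pics/o_scene.png')
cv2.imwrite('pics/o.png',cv2.resize(np.vstack([a[:,:],b])[:, :],(0,0),fx=.53,fy=.53))"
```

```text
20.4 tcp dock mm [ -86.4 -127.8] z 146.2 F dock [-0.2 -0.1] 1.9
top 1745 tilt 0.3 zmed 22.5 rect dock [-1.000e-01 -2.900e+00  9.280e+01  1.625e+02  5.000e-01]
   hole_left [11.2 35.7] 13.5 0.79
   hole_right [ 13.2 -43. ] 15.4 0.71
scene 1063 tilt 0.1 zmed 21.6 rect dock [ -0.5  -1.3  88.6 160.2   0.8]
   hole_left [14.4 38.6] 12.3 0.61
   hole_right [ 13.2 -43.9] 11.6 0.93
```

View pics/o.png

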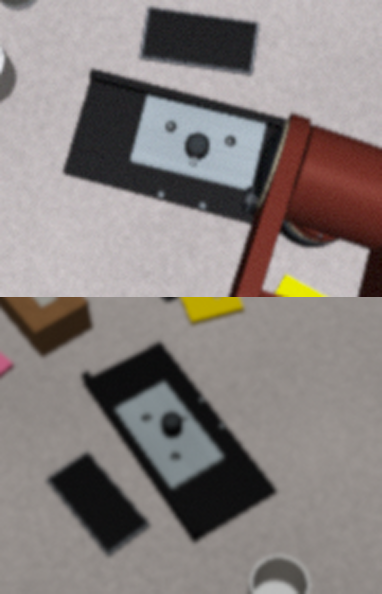

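The picture shows the plate flat on the deck with its top at about 22 mm. The bright pins are visible in both holes, at (170,126) and (230,141) in the upper view. The robot is clear of the plate and the bystanders I can see haven't moved.

```bash
python3 -c "
from plant import *
print(job_done())"
```

```text
the job is handed in; nothing more can be done
None
```

The plate is seated flat on the dock with both holes over their pins, nothing was pinched or lifted, and I handed the job in at about 20 s; no verdict was returned.

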